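# Turn the coffee-counter carousel until the sugar faces front

### The arm

A 6-joint arm with a two-finger parallel gripper is mounted at the origin on the work surface. World frame = base frame: x ahead of the robot, y to its left, z up, the work surface at z = 0. Lengths are in m, angles in degrees, forces in N, time in s.
With the tool pointing down it reaches from about 0.4 to 0.825 m from the base axis. Payload 7 kg.
Tool frame: the origin (TCP) lies midway between the tips of the shut fingers; the grasp point (between the pads) lies 19 mm behind it; z points along the fingers, y is the line along which they close (so a half turn about z gives the same grasp; the last joint's range is limited). The gripper opens to 88 mm and grips with 3 to 60 N. Pads are 19 mm wide; open, the fingers measure 130 mm over their backs; the gripper's body (78 mm by 193 mm) begins 47 mm behind the grasp point.
Start: joints at [85.72, 20.546, 0.682, 0, -70.136, -16.507], TCP at [0.24, 0.631, 0.227] pointing down, gripper open.
Joint ranges: [-176.03, 176.03], [-82.01, 121.73], [-58.28, 71.71], [-173.87, 95.51], [-174.79, -0.11], [-173.66, 173.66]. Speed limits (degrees/s): [136.94, 136.94, 172.46, 180, 180, 180].

### API

Orientations are given as [roll, pitch, yaw] about the fixed x, y, z axes, in that order (R = Rz(yaw) Ry(pitch) Rx(roll)).
In Python, from plant import r gives the robot as it stands. The module is installed in compiled form; this text tells all that it offers.
- The arm moves only by the tool play_rows, never from a script. Its argument "rows" is a list of rows, each an object with "slide": the shift along the tool's x, y, z as a fraction of full scale, a list of three; "delta_rot": the turn, a rotation vector about the tool's x, y, z as a fraction of full scale, a list of three; "fingers": the opening, from -1 (shut) to 1 (fully open). In form: [{"slide": [x, y, z], "delta_rot": [rx, ry, rz], "fingers": fingers}, ...]. A call has 1 to 8 rows; each row shifts and turns the commanded pose from where the row before left it, along the tool's axes as they then stand; what a row does not reach is not made up. Full scale, the value 1, is 0.15 m for a shift and 0.08 rad for a turn. A row lasts 1/8 s, in which the tool goes at most 62.5 mm and 10.7 degrees, less where a joint would pass 70% of its speed; a pose out of reach is approached as far as the arm can. A call with a number of a shift or a turn outside -1 to 1 is refused whole. A call with a gripper value outside its range is refused whole. The fingers move at their own pace and stop on an object; "squeeze" is the grip in N (left out, the last holds). Time passes only in rows, so rows that do not move let the fingers close. It gives the time, the measured TCP pose, the force, the opening and the grip force at its end, in the units of the state.
- r.get_state(): the state, without advancing time (a new reading comes with each control period).
- r.capture(name): name is "scene" or "top" or "wrist"; returns a dict with "image" (420x560x3 uint8, blue, green, red), "fx", "fy", "cx", "cy" (pixels), "distortion" ([k1, k2, p1, p2, k3] as OpenCV has them; the pictures are not rectified), "R" (3x3) and "t" (3): a world point X has camera coordinates R X + t; the wrist camera has in their place "T_tool_cam" (4x4, takes a point from camera to tool coordinates, whose origin is the TCP and whose axes are the flange's). Camera axes: x right, y down, z forward; pixel columns grow to the right and rows downward; lengths in m; the calibration is good to about 2 mm. A picture is of the moment at which its call begins: read the wrist's pose just before it. There is no depth.
- r.close_job(): hands the job in; it is judged then, once.
The state is a dict: "time_s": time; "joints": joint angles; "qd": joint speeds; "joint_torque": joint torques, N m; "tcp_pos": TCP position; "eef_rot": TCP orientation; "contact_force": force on the tool from outside, world axes, zero at the start; "moment": the same for the moment, N m; "gripper_width": finger opening in m; "gripper_force": force on a finger pad.
Only numpy, scipy, OpenCV 4.12 (cv2) and the standard library are available. Lean on these libraries where they do the work, as an engineer would, in place of code of your own. Each camera call takes 0.05 s, during which the arm holds its last target. There are 200 camera calls.

### The job

On the coffee counter, gently push the black carousel round by the finger posts on its rim until the sugar jar (the one with the ball knob on its domed lid) stands at the front, squarely in line with the index block on the carousel's foot, and leave it at rest there. Do not touch, lift or tip anything that stands on the carousel, and leave the mug, the spray bottle and the glass jar on the counter alone.

Things in the scene. Friction and masses are not known exactly. Their poses are not given: they have to be found in the camera images.
- foot: The carousel's fixed foot, a black disc 200 mm across, 12 mm high, under the turntable, with an arm 26 mm wide, 10 mm high out to the index block. Origin on the vertical turning axis at counter height, z up; the front (index block) lies along its own -x axis, within about 35 degrees of facing the robot.
- index (a point): Top centre of the black index block that marks the front: 34 mm radially, 26 mm wide, 32 mm high (flush with the turntable's top), 178 mm from the turning axis, fixed.
- carousel: Turntable: black disc 290 mm across, 18 mm thick, top 32 mm above the counter. Turns either way (nearly two turns) with light friction (0.09 N m) and stays where left. Origin on the axis at the disc's underside, z up. Four retaining rings (outer radius 36, 12 mm high) centred 65 mm from the axis along its -x, -y, +x, +y; one thing stands in each with 2 to 4 mm play. Hub 24 mm thick, 30 mm high.
- post (a point): Top of one of the four alike upright steel finger posts on the carousel's rim: 14 mm thick, 35 mm high, tops 67 mm above the counter, 130 mm from the axis, midway between the rings: at 45, 135, 225 and 315 degrees from the carousel's +x (this one at 45).
- sugar_jar: The sugar jar: loose white ceramic pot, 60 mm across, 64 mm high with a domed lid and an 18 mm ball knob on top, standing in one of the four rings (which one varies). Origin at the centre of its underside, z up.
- tin: White pot with a flat lid, 62 mm across, 53 mm high, loose in another ring. Origin at the centre of its underside, z up.
- caddy: Square open white caddy with paper sachets, 42 mm square, 59 mm high over the sachets, loose in another ring. Origin at the centre of its underside, z up.
- cup: Small open white cup without handle, 60 mm across the rim, 56 mm high, loose in another ring. Origin at the centre of its underside, z up.
- mug: Bystander on the counter to the left: white mug, 80 mm across, 95 mm high. Origin at the centre of its underside.
- spray: Bystander on the counter to the right: green spray bottle, 74 mm across, 211 mm high. Origin at the centre of its underside.
- creamer: Bystander on the counter to the right, nearer the robot: closed glass jar, 60 mm across, 110 mm high. Origin at the centre of its underside.
Not all that is in view belongs to the job. What is shaped like the tin but orange or purple is not meant. Leave any green look-alike of the caddy alone.

How it is judged (in metres and radians):
At the end, for the whole second after the job is handed in: The sugar jar's centre is within 13 mm sideways of the line from the axis to the index block, at least 50 mm from the axis on that side; carousel at rest (under 0.05 rad/s); its four things upright (0.15 rad) in their rings; counter things moved under 15 mm (x of sugar_jar in the frame of foot below -0.05 m and y of sugar_jar in the frame of foot between -0.013 and 0.013 m and angular speed of carousel below 0.05 rad/s and horizontal distance between sugar_jar and carousel between 0.055 and 0.075 m and angle between each of sugar_jar, tin, caddy, cup's own z axis and vertical below 0.15 rad and height (world z) of each of sugar_jar, tin, caddy, cup below 0.038 m and horizontal distance between tin and carousel between 0.055 and 0.075 m and horizontal distance between caddy and carousel between 0.055 and 0.075 m and horizontal distance between cup and carousel between 0.055 and 0.075 m and distance of each of mug, spray, creamer from where it was at the start of the episode below 0.015 m); the robot touches nothing.
It fails at once if the robot touches something that stands on the carousel (over 1 N) (contact force between any of the fingers, the arm and sugar_jar above 1 N or contact force between any of the fingers, the arm and tin above 1 N or contact force between any of the fingers, the arm and caddy above 1 N or contact force between any of the fingers, the arm and cup above 1 N).
It fails at once if something on the carousel is lifted out of its ring or tipped (height (world z) of any of sugar_jar, tin, caddy, cup above 0.045 m or angle between any of sugar_jar, tin, caddy, cup's own z axis and vertical above 0.35 rad).
It fails at once if the mug, spray bottle or glass jar on the counter is moved (15 mm) or tipped (distance of any of mug, spray, creamer from where it was at the start of the episode above 0.015 m or angle between any of mug, spray, creamer's own z axis and vertical above 0.3 rad).
It fails at once if the carousel is flung round (over 3 rad/s) (angular speed of carousel above 3 rad/s).
It also fails if it takes over 51 s, if anything falls off the work surface, if the arm or the gripper's body presses on something with over 40 N, if the wrist force passes 120 N, or if a joint passes its speed limit or range.

## Working session

There is one attempt and no reset: what is moved stays moved. The work goes in short steps, Python scripts to look and compute and a tool call to move; the robot and the scene stay as the last step left them, time stands still between calls to the robot, and variables do not carry over. Pictures are saved under pics/ and viewed, at most 10 in all, crops included, and the job is handed in when it is done.

Besides the shell and the picture viewer there is one more tool, called as name(argument=value, ...) on one line, values as JSON. play_rows: Moves the arm, as the interface text tells. Shift numbers are shares of 0.15 m and turn numbers shares of 0.08 rad, none past 1 either way. Its arguments: {"type":"object","properties":{"rows":{"type":"array"},"squeeze":{"type":"number"}},"required":["rows"]}

```bash
mkdir -p pics; python3 - <<'E'
from plant import r
import cv2,pickle
print(r.get_state())
for n in("scene","top"):
    c=r.capture(n); cv2.imwrite(f"pics/{n}0.png",c["image"]); pickle.dump(c,open(f"{n}.pkl","wb"))
    print(n,c["fx"],c["R"],c["t"],c["distortion"])
E
```

```text
{'time_s': 0.0, 'joints': array([ 8.57198218e+01,  2.05905290e+01,  6.33636172e-01, -2.16995399e-02,
       -7.01353893e+01, -1.65089725e+01]), 'qd': array([ 0.0293754 ,  0.06694195,  0.0564183 ,  0.03222775, -0.06298331,
        0.02363226]), 'joint_torque': array([-9.27269211e-04, -5.82720459e+01,  2.93044746e+01,  6.99720070e+00,
        7.10932160e-03, -1.53370070e-04]), 'tcp_pos': array([0.23939656, 0.63059351, 0.2256269 ]), 'eef_rot': array([ 1.79905725e+02, -6.66810587e-03, -2.07965351e+01]), 'contact_force': array([-0.61233842, -0.44646198,  0.1207826 ]), 'moment': array([ 0.03301821, -0.02264483,  0.03481601]), 'gripper_force': 0.0, 'gripper_width': 0.08802601740985289}
scene 477.0706053642725 [[-0.85106195  0.52506218 -0.00180796]
 [ 0.35472083  0.57241379 -0.73926693]
 [-0.3871262  -0.62980327 -0.67341009]] [ 0.53680698 -0.14917867  1.47689225] [0.05604502 0.         0.         0.         0.        ]
top 453.3445616115154 [[-0.02572762 -0.99963997  0.00761663]
 [-0.98144223  0.0238095  -0.19027416]
 [ 0.19002431 -0.01237059 -0.98170145]] [0.01272832 0.63064046 1.02671897] [-0.08500987  0.          0.          0.          0.        ]
```

View pics/scene0.png

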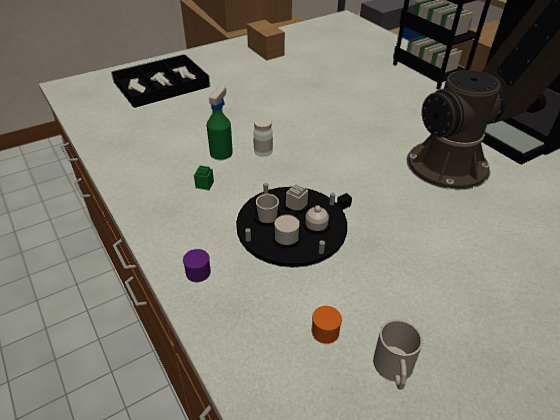

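View pics/top0.png

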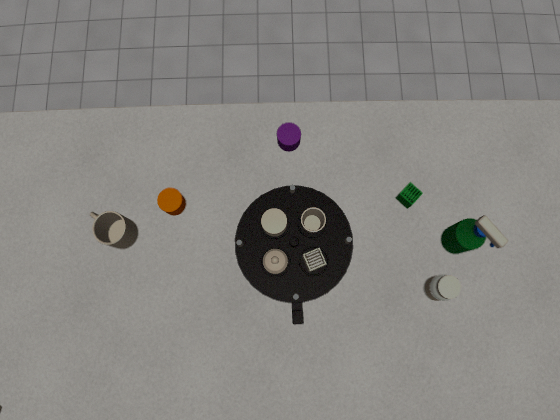

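The scene view shows the knobbed jar at (317,216), the index block at (345,201), the caddy at (297,198), the cup at (267,208) and the flat-lidded tin at (287,230). In the top view these are the jar at (275,261), block at (298,312), and posts at (292,188), (349,240), (296,297) and (239,243). The white lidded candidates in the top view are (275,261), which has a knob circle, and (274,222), which is flat. I'll confirm in an enlarged crop.

```bash
python3 - <<'E'
import cv2
a=cv2.imread("pics/top0.png")[178:328,222:372]; b=cv2.imread("pics/scene0.png")[175:270,230:360]
a=cv2.resize(a,(450,450),interpolation=cv2.INTER_CUBIC)
a=cv2.resize(a,(600,600)); cv2.imwrite("pics/topc.png",a)
b=cv2.resize(b,(780,570),interpolation=cv2.INTER_CUBIC); cv2.imwrite("pics/scenec.png",b)
E
```

```text
(no output)
```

View pics/topc.png

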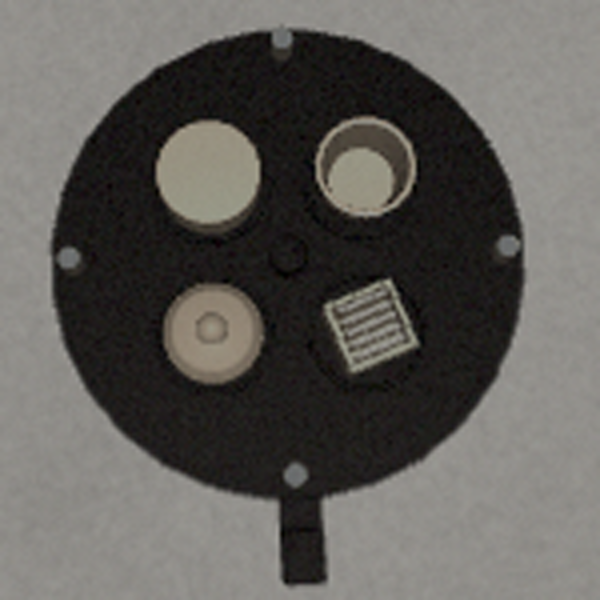

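View pics/scenec.png

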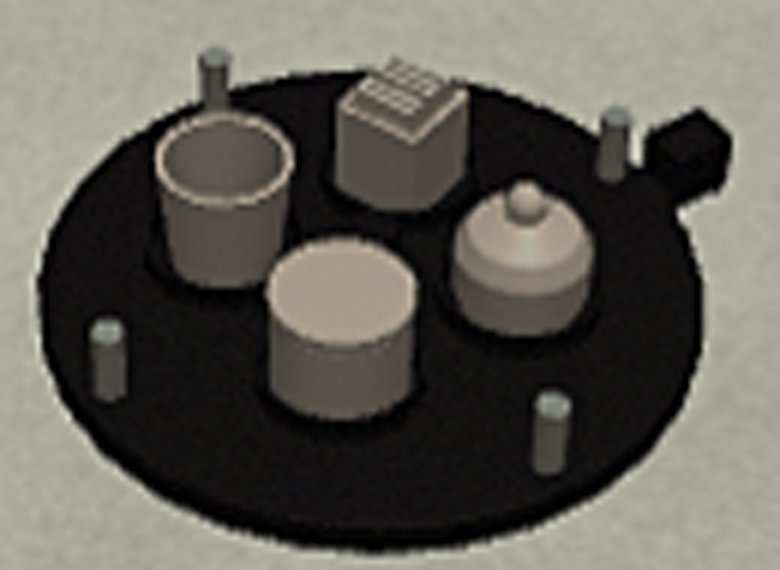

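The crops confirm it: the jar with the ball knob is at top-crop (211,327) and scene-crop (525,198). The pot at top-crop (208,172) has a flat lid, so it's the tin. Next I triangulate.

```bash
cat >h.py <<'E'
import numpy as np,cv2,pickle
def ray(c,p):
    K=np.array([[c["fx"],0,c["cx"]],[0,c["fy"],c["cy"]],[0,0,1]])
    u=cv2.undistortPoints(np.array([[p]],float),K,np.array(c["distortion"]))[0,0]
    R=np.array(c["R"]);return -R.T@np.array(c["t"]),R.T@np.array([u[0],u[1],1])
def tri(*cp):
    A=[];b=[]
    for o,d in cp:
        d=d/np.linalg.norm(d);P=np.eye(3)-np.outer(d,d);A.append(P);b.append(P@o)
    return np.linalg.lstsq(np.vstack(A),np.hstack(b),rcond=None)[0]
def atz(od,z): o,d=od;return o+d*(z-o[2])/d[2]
E
python3 - <<'E'
from h import *
T=pickle.load(open("top.pkl","rb"));S=pickle.load(open("scene.pkl","rb"))
np.set_printoptions(precision=4,suppress=True)
t=lambda x,y:ray(T,(222+(x+.5)/4-.5,178+(y+.5)/4-.5)); s=lambda x,y:ray(S,(230+(x+.5)/6-.5,175+(y+.5)/6-.5))
pts={}
for n,a,b,z in[("Pfar",(282,38),(108,326),.067),("Pright",(509,245),(215,52),.067),("Pnear",(295,475),(614,114),.067),("Pleft",(68,258),(553,398),.067),("knob",(211,327),(525,190),.105),("idx",(303,556),(690,142),.032)]:
    pts[n]=atz(t(*a),z); print(n,tri(t(*a),s(*b)),pts[n],atz(s(*b),z))
P=[pts[k] for k in("Pfar","Pright","Pnear","Pleft")]
c=np.mean(P,0);print("c",c)
ang=lambda v:np.degrees(np.arctan2(*(v-c)[1::-1]))
for k in pts:print(k,ang(pts[k]),np.linalg.norm((pts[k]-c)[:2]))
for n,p,z in[("mug",(110,228),.09),("orange",(170,200),.053),("cream",(447,288),.11),("spray",(470,235),.15),("purple",(289,135),.053),("caddyg",(409,195),.05)]:print(n,atz(ray(T,p),z))
E
```

```text
Pfar [ 0.6949 -0.0094  0.0687] [ 0.6942 -0.0085  0.067 ] [ 0.695  -0.0121  0.067 ]
Pright [ 0.5658 -0.1399  0.0679] [ 0.5651 -0.1393  0.067 ] [ 0.5659 -0.1417  0.067 ]
Pnear [ 0.436  -0.0106  0.066 ] [ 0.4344 -0.0092  0.067 ] [ 0.4383 -0.0111  0.067 ]
Pleft [0.5648 0.1197 0.0692] [0.5638 0.121  0.067 ] [0.5646 0.1168 0.067 ]
knob [0.52   0.0357 0.0951] [0.5177 0.0366 0.105 ] [0.5283 0.0431 0.105 ]
idx [ 0.3875 -0.0139  0.0255] [ 0.3872 -0.0133  0.032 ] [ 0.3933 -0.0087  0.032 ]
c [ 0.5644 -0.009   0.067 ]
Pfar 0.21335794544349418 0.12981880347088023
Pright -89.68977684656575 0.13034284963029866
Pnear -179.924929322002 0.1299550874327702
Pleft 90.25057173371562 0.13002903563209356
knob 135.66909176838968 0.06528227675797861
idx -178.62549052006008 0.17726083108072194
mug [0.6008 0.421  0.09  ]
orange [0.6729 0.2899 0.053 ]
cream [ 0.442 -0.35   0.11 ]
spray [ 0.5554 -0.398   0.15  ]
purple [ 0.8326 -0.0045  0.053 ]
caddyg [ 0.6721 -0.2959  0.05  ]
```

Post radii come out at 130 mm, the jar at 65 mm and the block at 177 mm, so the fit holds. The axis is at (0.564, -0.009), the jar at 135.5° and the index at about 181°, so I need about +46° CCW. I'll push the left post (90°) from behind with shut fingers, going round the arc.

play_rows(rows=[{"slide": [0,0,0],"delta_rot": [0,0,-0.9],"fingers": -1},{"slide": [0,0,0],"delta_rot": [0,0,-0.9],"fingers": -1},{"slide": [0,0,0],"delta_rot": [0,0,-0.9],"fingers": -1},{"slide": [0,0,0],"delta_rot": [0,0,-0.9],"fingers": -1},{"slide": [0,0,0],"delta_rot": [0,0,-0.93],"fingers": -1},{"slide": [0.2,0.28,0],"delta_rot": [0,0,0],"fingers": -1},{"slide": [0.2,0.28,0],"delta_rot": [0,0,0],"fingers": -1},{"slide": [0.2,0.28,0],"delta_rot": [0,0,0],"fingers": -1}])

```text
time_s: 1.1
tcp_pos: [0.33, 0.5035, 0.2261]
eef_rot: [180.0, 0.0, 0.0]
contact_force: [0.5, 0.6, 0.7]
gripper_width: 0.013
gripper_force: 0.0
```

play_rows(rows=[{"slide": [0.2,0.28,0],"delta_rot": [0,0,0],"fingers": -1},{"slide": [0.2,0.28,0],"delta_rot": [0,0,0],"fingers": -1},{"slide": [0.2,0.28,0],"delta_rot": [0,0,0],"fingers": -1},{"slide": [0.2,0.28,0],"delta_rot": [0,0,0],"fingers": -1},{"slide": [0.2,0.28,0],"delta_rot": [0,0,0],"fingers": -1},{"slide": [0.2,0.28,0],"delta_rot": [0,0,0],"fingers": -1},{"slide": [0,0,0],"delta_rot": [0,0,0],"fingers": -1},{"slide": [0,0,0],"delta_rot": [0,0,0],"fingers": -1}])

```text
time_s: 2.1
tcp_pos: [0.5093, 0.2526, 0.2262]
eef_rot: [180.0, 0.0, -0.1]
contact_force: [-0.8, 1.2, 0.0]
gripper_width: 0.0002
gripper_force: 0.0
```

play_rows(rows=[{"slide": [0.215,0.275,0],"delta_rot": [0,0,0],"fingers": -1},{"slide": [0.215,0.275,0],"delta_rot": [0,0,0],"fingers": -1},{"slide": [0.215,0.275,0],"delta_rot": [0,0,0],"fingers": -1},{"slide": [0,0,0.25],"delta_rot": [0,0,0],"fingers": -1},{"slide": [0,0,0.25],"delta_rot": [0,0,0],"fingers": -1},{"slide": [0,0,0.25],"delta_rot": [0,0,0],"fingers": -1},{"slide": [0,0,0],"delta_rot": [0,0,0],"fingers": -1}])

```text
time_s: 2.98
tcp_pos: [0.6038, 0.1294, 0.1112]
eef_rot: [179.8, 0.3, 0.0]
contact_force: [1.2, -0.3, -0.1]
gripper_width: 0.0005
gripper_force: 0.0
```

```bash
python3 - <<'E'
from plant import r
import cv2
print(r.get_state()["tcp_pos"])
b=r.capture("scene")["image"][115:275,200:400]
a=r.capture("top")["image"][150:310,200:400]
cv2.imwrite("pics/pre.png",cv2.resize(cv2.hconcat([b,a]),(800,320),interpolation=cv2.INTER_CUBIC))
E
```

```text
[0.60379645 0.12940574 0.11116969]
```

View pics/pre.png

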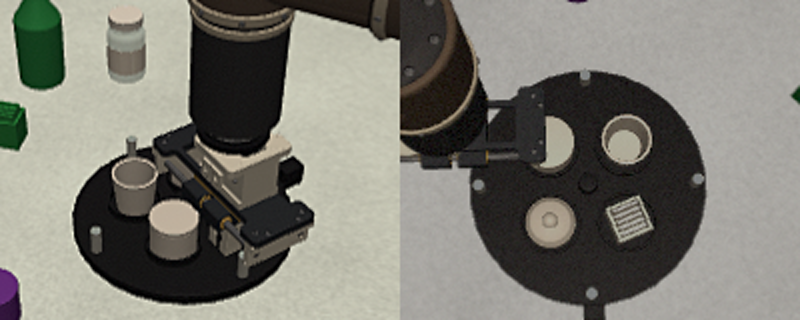

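The tool is beside the left post at (243,262) in the picture, clear of the tin. I'll go down and move up to the post.

play_rows(rows=[{"slide": [0,0,0.2],"delta_rot": [0,0,0],"fingers": -1},{"slide": [0,0,0.2],"delta_rot": [0,0,0],"fingers": -1},{"slide": [0,0,0],"delta_rot": [0,0,0],"fingers": -1},{"slide": [-0.05,0,0],"delta_rot": [0,0,0],"fingers": -1},{"slide": [-0.05,0,0],"delta_rot": [0,0,0],"fingers": -1},{"slide": [-0.04,0,0],"delta_rot": [0,0,0],"fingers": -1},{"slide": [0,0,0],"delta_rot": [0,0,0],"fingers": -1}])

```text
time_s: 3.95
tcp_pos: [0.5848, 0.1293, 0.0548]
eef_rot: [-180.0, -0.0, 0.0]
contact_force: [0.5, -0.0, 0.2]
gripper_width: 0.0005
gripper_force: 0.0
```

play_rows(rows=[{"slide": [0,0,0.03],"delta_rot": [0,0,0],"fingers": -1},{"slide": [-0.02,0,0],"delta_rot": [0,0,0],"fingers": -1},{"slide": [-0.02,-0.002,0],"delta_rot": [0,0,-0.25],"fingers": -1},{"slide": [-0.037,-0.004,0],"delta_rot": [0,0,-0.5],"fingers": -1},{"slide": [-0.037,-0.004,0],"delta_rot": [0,0,-0.5],"fingers": -1},{"slide": [-0.037,-0.004,0],"delta_rot": [0,0,-0.5],"fingers": -1},{"slide": [-0.037,-0.004,0],"delta_rot": [0,0,-0.5],"fingers": -1},{"slide": [-0.037,-0.004,0],"delta_rot": [0,0,-0.5],"fingers": -1}])

```text
time_s: 4.95
tcp_pos: [0.5509, 0.1297, 0.0497]
eef_rot: [180.0, -0.0, 12.7]
contact_force: [0.4, -0.2, -0.8]
gripper_width: 0.0006
gripper_force: 0.4
```

```bash
python3 - <<'E'
from plant import r
import cv2,numpy as np
s=r.get_state();p=s["tcp_pos"];print(p,s["eef_rot"],s["contact_force"])
v=p[:2]-[.5644,-.009];print(np.hypot(*v),np.degrees(np.arctan2(v[1],v[0])))
b=r.capture("scene")["image"][115:275,200:400]
a=r.capture("top")["image"][178:328,222:372]
cv2.imwrite("pics/mid.png",cv2.resize(a,(600,600),interpolation=cv2.INTER_CUBIC))
E
```

```text
[0.55088422 0.12966964 0.04966173] [ 1.79999993e+02 -7.83386076e-03  1.27430770e+01] [ 0.44862954 -0.19818139 -0.79542772]
0.13932675802419137 95.56689017491689
```

View pics/mid.png

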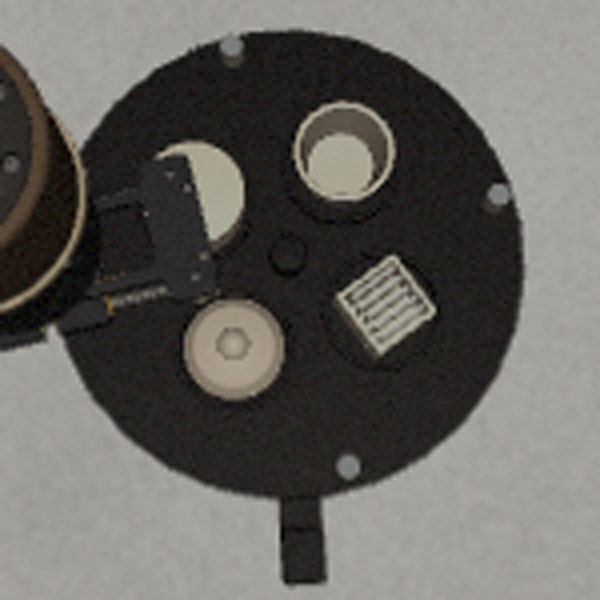

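play_rows(rows=[{"slide": [-0.037,-0.003,0],"delta_rot": [0,0,-0.5],"fingers": -1},{"slide": [-0.037,-0.003,0],"delta_rot": [0,0,-0.5],"fingers": -1},{"slide": [-0.037,-0.003,0],"delta_rot": [0,0,-0.5],"fingers": -1},{"slide": [-0.037,-0.003,0],"delta_rot": [0,0,-0.5],"fingers": -1},{"slide": [-0.037,-0.003,0],"delta_rot": [0,0,-0.5],"fingers": -1},{"slide": [-0.037,-0.003,0],"delta_rot": [0,0,-0.5],"fingers": -1},{"slide": [-0.037,-0.003,0],"delta_rot": [0,0,-0.5],"fingers": -1},{"slide": [-0.037,-0.003,0],"delta_rot": [0,0,-0.5],"fingers": -1}])

```text
time_s: 6.05
tcp_pos: [0.5082, 0.1173, 0.0496]
eef_rot: [-180.0, 0.0, 31.1]
contact_force: [0.2, 0.7, -0.1]
gripper_width: 0.0004
gripper_force: 0.4
```

```bash
python3 - <<'E'
from plant import r
import cv2,numpy as np
s=r.get_state();p=s["tcp_pos"];print(p,s["eef_rot"],s["contact_force"])
v=p[:2]-[.5644,-.009];print(np.hypot(*v),np.degrees(np.arctan2(v[1],v[0])))
E
```

```text
[0.50820664 0.11733463 0.04956559] [-1.79999193e+02  1.67715778e-03  3.10715143e+01] [ 0.24312279  0.67318047 -0.05028776]
0.13826833063019048 113.97939011194069
```

play_rows(rows=[{"slide": [-0.037,-0.003,0],"delta_rot": [0,0,-0.5],"fingers": -1},{"slide": [-0.037,-0.003,0],"delta_rot": [0,0,-0.5],"fingers": -1},{"slide": [-0.037,-0.003,0],"delta_rot": [0,0,-0.5],"fingers": -1},{"slide": [-0.037,-0.003,0],"delta_rot": [0,0,-0.5],"fingers": -1},{"slide": [-0.028,-0.003,0],"delta_rot": [0,0,-0.38],"fingers": -1},{"slide": [-0.018,-0.002,0],"delta_rot": [0,0,-0.25],"fingers": -1},{"slide": [-0.009,-0.001,0],"delta_rot": [0,0,-0.12],"fingers": -1},{"slide": [0,0,0],"delta_rot": [0,0,0],"fingers": -1}])

```text
time_s: 7.05
tcp_pos: [0.4823, 0.1015, 0.0495]
eef_rot: [180.0, 0.0, 43.5]
contact_force: [-0.2, -0.2, -0.2]
gripper_width: 0.0008
gripper_force: 0.0
```

```bash
python3 - <<'E'
from plant import r
import cv2,numpy as np
s=r.get_state();p=s["tcp_pos"];print(p,s["eef_rot"],s["contact_force"])
v=p[:2]-[.5644,-.009];print(np.hypot(*v),np.degrees(np.arctan2(v[1],v[0])))
a=r.capture("top")["image"][178:328,222:372]
cv2.imwrite("pics/mid2.png",cv2.resize(a,(600,600),interpolation=cv2.INTER_CUBIC))
E
```

```text
[0.4823387  0.10154171 0.04954668] [1.79999570e+02 2.14592136e-02 4.35209569e+01] [-0.18812625 -0.17152002 -0.23118348]
0.13767180689821965 126.58856856037022
```

View pics/mid2.png

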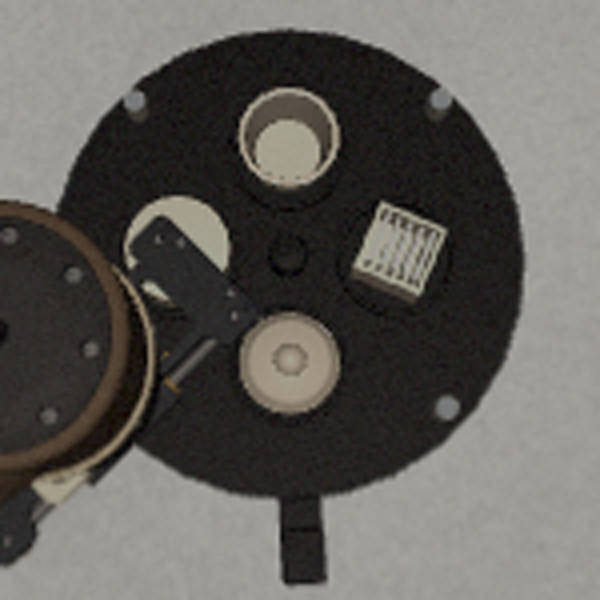

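```bash
python3 - <<'E'
from h import *
T=pickle.load(open("top.pkl","rb"))
t=lambda x,y,z:atz(ray(T,(222+(x+.5)/4-.5,178+(y+.5)/4-.5)),z)[:2]
c=np.array([.5644,-.009])
for n,a in[("farL",(135,100,.067)),("farR",(441,101,.067)),("nearR",(447,405,.067)),("jar",(290,358,.095)),("jar0",(211,327,.095)),("idx",(303,556,.032)),("idx2",(302,532,.032)),("hub",(289,255,.06))]:
    v=t(*a)-c;print(n,v,np.hypot(*v),np.degrees(np.arctan2(v[1],v[0]))%360)
E
```

```text
farL [0.09369864 0.08947208] 0.12955573462649533 43.67816779038431
farR [ 0.08867911 -0.09379663] 0.12908056536304804 313.39356683894266
nearR [-0.09213581 -0.08966221] 0.12856251190974766 224.220466916787
jar [-0.06451605  0.00137581] 0.0645307165968343 178.77834912463845
jar0 [-0.04578685  0.04587139] 0.06481219718972395 134.94715380847313
idx [-0.17721371 -0.00425618] 0.17726481469940594 181.3758202042474
idx2 [-0.16319208 -0.00405571] 0.1632424666836955 181.42364130954294
hub [-0.00102679 -0.00029516] 0.0010683746172432296 196.03798445003727
```

play_rows(rows=[{"slide": [-0.014,-0.001,0],"delta_rot": [0,0,-0.19],"fingers": -1},{"slide": [-0.014,-0.001,0],"delta_rot": [0,0,-0.19],"fingers": -1},{"slide": [-0.014,-0.001,0],"delta_rot": [0,0,-0.19],"fingers": -1},{"slide": [0,0,0],"delta_rot": [0,0,0],"fingers": -1},{"slide": [0.05,-0.02,0],"delta_rot": [0,0,0],"fingers": -1},{"slide": [0.1,-0.05,0],"delta_rot": [0,0,0],"fingers": -1},{"slide": [0,0,-0.25],"delta_rot": [0,0,0],"fingers": -1},{"slide": [0,0,-0.25],"delta_rot": [0,0,0],"fingers": -1}])

```text
time_s: 8.1
tcp_pos: [0.4859, 0.1221, 0.1252]
eef_rot: [-180.0, 0.1, 46.2]
contact_force: [0.6, 0.5, 0.8]
gripper_width: 0.0005
gripper_force: 0.0
```

play_rows(rows=[{"slide": [0,0,-0.3],"delta_rot": [0,0,0],"fingers": -1},{"slide": [0,0,-0.3],"delta_rot": [0,0,0],"fingers": -1},{"slide": [0,-0.35,0],"delta_rot": [0,0,0],"fingers": -1},{"slide": [0,-0.35,0],"delta_rot": [0,0,0],"fingers": -1},{"slide": [0.2,-0.2,0],"delta_rot": [0,0,0],"fingers": -1},{"slide": [0.2,-0.2,0],"delta_rot": [0,0,0],"fingers": -1},{"slide": [0,0,0],"delta_rot": [0,0,0],"fingers": -1},{"slide": [0,0,0],"delta_rot": [0,0,0],"fingers": -1}])

```text
time_s: 9.1
tcp_pos: [0.408, 0.2792, 0.2143]
eef_rot: [180.0, 0.1, 46.2]
contact_force: [-0.4, 0.2, 0.4]
gripper_width: 0.0004
gripper_force: 0.0
```

```bash
python3 - <<'E'
from plant import r
import cv2
print(r.get_state()["tcp_pos"],r.get_state()["contact_force"])
a=r.capture("top")["image"][178:328,222:372]
cv2.imwrite("pics/end.png",cv2.resize(a,(600,600),interpolation=cv2.INTER_CUBIC))
E
```

```text
[0.40795558 0.27915929 0.21427474] [-0.37288605  0.16296255  0.37770268]
```

View pics/end.png

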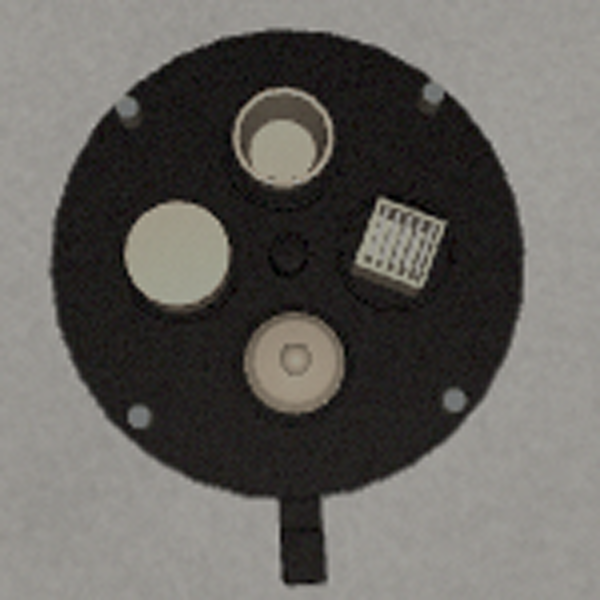

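The knob is at (295,358), on the hub–index line (about (294,358)). The posts are symmetric about that line, everything is standing in its ring, and the arm is clear.

```bash
python3 -c "
from plant import r
print(r.close_job())"
```

```text
the job is handed in; nothing more can be done
None
```

The sugar jar stands at the front in line with the index block, with the carousel at rest and the arm clear. I handed the job in after about 9 s of robot time; the hand-in gave no verdict.

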